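Gauge a wooden bead, then take up the reamer that fits it

TASK

Push the knob of the height gauge down until its foot presses on the wooden bead standing under it, keep it pressed there a moment to read how tall the bead is, then let the foot spring back up. A tall bead (36 mm) needs the long reamer with the thick round handle, a low bead (20 mm) the short reamer with the square handle: draw the one that fits out of the wooden tool stand, turn it over until it lies about level, and finish holding it still in the gripper like that, all of it at least 15 cm above the table and touching nothing else. Leave the other tools, both beads and the loose things on the table where they are.

Things in the scene. Friction and masses are not known exactly. Their poses are not given: they have to be found in the camera images.
- gauge: Height gauge, fixed to the table: steel base plate 100 x 150 mm, 12 mm thick, a round column (22 mm diameter, top 162 mm above the table) 75 mm from the origin along its own +y, and a head arm 28 mm wide (top 140 mm above the table) holding an upright sliding rod. Origin on the table, under the rod's axis; z up. The bead to be gauged stands on the plate on the rod's axis.
- gauge_foot (a joint): Travel of the gauge's sprung rod in m: 0 = fully up (rest), growing as pushed down, at most 0.056 (pad on the plate). Bead height = 0.056 - value once the pad rests on a bead: value about 0.020 for the tall bead, 0.036 for the low one. A spring lifts it with about 2 N at 0, 4 N at 0.036; it returns when let go, so keep pushing a few newtons beyond the spring to stay on the bead.
- gauge_knob (a point): Centre of the flat top of the rod's black knob (30 mm diameter, 12 mm thick), 210 mm above the table at rest; the highest part of the gauge at any reading of these beads. Push it straight down from above.
- gauge_pad (a point): Centre of the underside of the gauge's foot pad (20 mm diameter), at the rod's lower end, 68 mm above the table at rest.
- bead_tall: Tall wooden barrel bead, loose, 30 mm diameter, 36 mm tall, upright; origin at the centre of its underside. One bead stands under the gauge's foot on the plate and the other on the cork coaster; which is which varies.
- bead_low: Low wooden barrel bead, loose, 36 mm diameter, 20 mm tall, upright; origin at the centre of its underside. On the plate or on the coaster, as above.
- coaster: Round cork coaster fixed to the table, 90 mm diameter, 12 mm thick, carrying the spare bead; origin at the centre of its underside.
- stand: Light wooden tool stand fixed to the table, 70 x 250 x 85 mm high, with a row of three upright sockets in its top, 13 mm diameter and 78 mm deep, at y = -85, 0 and 85 mm in its frame. Origin at the centre of its underside; y along the row, z up. One tool in each socket, in any order.
- reamer_long: Long bead reamer, loose, 50 to 95 g: round wooden handle 30 mm diameter and 80 mm tall (rounded in at the ends, straight from 8 to 70 mm) over a tapered steel blade 70 mm long and 8 mm thick that hangs in the socket. Origin at the centre of the handle's underside, which rests on the stand's top (85 mm above the table); z along the handle away from the blade, up at the start.
- reamer_long_tip (a point): Tip of the long reamer's blade, 70 mm below its origin.
- reamer_long_end (a point): Handle end of the long reamer, 80 mm above its origin.
- reamer_short: Short bead reamer, loose, 50 to 95 g: square wooden handle 24 x 24 mm and 66 mm tall over a tapered steel blade 40 mm long and 8 mm thick that hangs in the socket. Origin at the centre of the handle's underside, resting on the stand's top; z along the handle away from the blade; x and y square to the handle's faces.
- reamer_short_tip (a point): Tip of the short reamer's blade, 40 mm below its origin.
- reamer_short_end (a point): Handle end of the short reamer, 66 mm above its origin.
- pick_ball: Bead pick with a wooden ball handle, 34 mm diameter, on a thin steel neck, 69 mm tall above the stand; not needed. Origin where it rests on the stand's top.
- bangle_a: Dark wooden bangle lying loose on the table, 70 mm diameter, 10 mm tall; bystander. Origin at the centre of its underside.
- bangle_b: Brass bangle lying loose on the table, 66 mm diameter, 14 mm tall; bystander. Origin at the centre of its underside.
- jar: Small glass jar with a metal cap, loose, 44 mm diameter, 55 mm tall; bystander. Origin at the centre of its underside.
- tweezers: Steel tweezers lying loose, 120 mm long; bystander. Origin at their middle, on the table.
Things that resemble listed ones, but are neither listed nor needed, are in the scene too. What is shaped like the reamer_short but purple is not meant.

How it is judged:
By the outcome, as a careful person would: the job done as asked, in the order asked, and still so for the second after the job is handed in, while the arm keeps its last pose, push and grip.
It also fails if it takes over 54 s, if anything falls off the work surface, if the arm or the gripper's body presses on something with over 40 N, if the wrist force passes 120 N, or if a joint passes its speed limit or range.

ROBOT

A 6-joint arm with a two-finger parallel gripper is mounted at the origin on the work surface. World frame = base frame: x ahead of the robot, y to its left, z up, the work surface at z = 0. Lengths are in m, angles in rad, forces in N, time in s.
With the tool pointing down it reaches from about 0.375 to 0.975 m from the base axis. Payload 3.8 kg.
Tool frame: the origin (TCP) lies on the mounting face of the last link; the fingertips stand 166 mm ahead of it and the grasp point (between the pads) lies 147 mm ahead of it; z points along the fingers, y is the line along which they close (so a half turn about z gives the same grasp; the last joint's range is limited). The gripper opens to 88 mm and grips with 3 to 60 N. Pads are 18 mm wide; open, the fingers measure 123 mm over their backs; the gripper's body (75 mm by 187 mm) begins 45 mm behind the grasp point.
Start: joints at [1.11, 0.264, 1.604, -0, 1.274, -0.037], TCP at [0.278, 0.615, 0.405] pointing down, gripper open.
Joint ranges: [-2.63, 2.63], [-0.94, 2.18], [0.31, 2.57], [-1.31, 4.45], [0, 2.66], [-2.55, 2.55]. Speed limits (rad/s): [2.57, 2.57, 3.14, 3.14, 3.14, 3.14].

INTERFACE

Orientations are given as a unit quaternion [x, y, z, w].
In Python, from workcell import robot gives the robot as it stands.
- The arm moves only by the tool apply_moves, never from a script. Its argument "commands" is a list of rows, each a list of 7 numbers: the shift along the tool's x, y, z in units of 30 mm (1.0 is 30 mm), then the turn, a rotation vector about the tool's x, y, z in units of 8 degrees (1.0 is 8 degrees), then the opening, from -1 (shut) to 1 (fully open). A call has 1 to 10 rows; each row is the pose to reach, as a shift and turn from the pose commanded when the call began, along the tool's axes at that moment; what a row does not reach only later rows make up. A row lasts 1/10 s, in which the tool goes at most 50 mm and 8.59 degrees, less where a joint would pass 70% of its speed; a pose out of reach is approached as far as the arm can. A call with a gripper value outside its range is refused whole. The fingers move at their own pace and stop on an object; the grip force is fixed at half the most. Time passes only in rows, so rows that repeat a pose let the fingers close. It gives the time, the measured TCP pose, the force, the opening and the grip force at its end, in the units of the state.
- robot.state(): the state, without advancing time (a new reading comes with each control period).
- robot.camera(name): name is "scene" or "top" or "wrist"; returns a dict with "img" (480x640x3 uint8, blue, green, red), "fx", "fy", "cx", "cy" (pixels), "k1" (the pictures are not rectified: a ray, as slopes to the right and down, at radius r is drawn at 1 + k1 r^2 times it, then the intrinsics apply), "R" (3x3) and "t" (3): a world point X has camera coordinates R X + t; the wrist camera has in their place "T_tool_cam" (4x4, takes a point from camera to tool coordinates, whose origin is the TCP and whose axes are the flange's). Camera axes: x right, y down, z forward; pixel columns grow to the right and rows downward; lengths in m; the calibration is good to about 2 mm. A picture is of the moment at which its call begins: read the wrist's pose just before it. There is no depth.
- robot.job_done(): hands the job in; it is judged then, once.
The state is a dict: "clock": time; "joint_positions": joint angles; "qd": joint speeds; "tau": joint torques, N m; "tool_pos": TCP position; "tool_rot": TCP orientation; "wrist_force": force on the tool from outside, world axes, zero at the start; "torque": the same for the moment, N m; "width": opening from 0.0 (shut) to 1.0 (fully open); "finger_force": force on a finger pad.
Only numpy, scipy, OpenCV 4.12 (cv2) and the standard library are available. Lean on these libraries where they do the work, as an engineer would, in place of code of your own. Each camera call takes 0.05 s, during which the arm holds its last target. There are 200 camera calls.

## Working session

There is one attempt and no reset: what is moved stays moved. The work goes in short steps, Python scripts to look and compute and a tool call to move; the robot and the scene stay as the last step left them, time stands still between calls to the robot, and variables do not carry over. Pictures are saved under pics/ and viewed, at most 10 in all, crops included, and the job is handed in when it is done.

Besides the shell and the picture viewer there is one more tool, called after "Emit:" as name(argument=value, ...) on one line, values as JSON. apply_moves: Moves the arm, as the interface text tells. Its arguments: {"type":"object","properties":{"commands":{"type":"array","items":{"type":"array","items":{"type":"number"}}}},"required":["commands"]}

```bash
mkdir -p pics; python3 - <<'E'
from workcell import robot
import cv2,pickle
s=robot.state();print(s)
d={}
for n in("scene","top"):
    c=robot.camera(n);d[n]=c;cv2.imwrite(f"pics/{n}0.png",c["img"]);print(n,{k:v for k,v in c.items() if k!="img"})
pickle.dump(d,open("c0.pkl","wb"))
E
```

```text
{'clock': 0.0, 'joint_positions': array([ 1.11012021e+00,  2.64754204e-01,  1.60533204e+00, -2.54053149e-05,
        1.27370446e+00, -3.69163651e-02]), 'qd': array([ 0.00139775, -0.00038462, -0.00110956, -0.00071863,  0.00134911,
       -0.00019927]), 'tau': array([ 1.10366855e-03, -5.02111638e+01, -3.56876671e+01,  7.24514527e-02,
        2.92613008e-02, -1.49367929e-04]), 'tool_pos': array([0.27742241, 0.61499295, 0.40340955]), 'tool_rot': array([ 2.10294333e-01,  9.77637502e-01, -1.06817818e-03, -2.58853604e-04]), 'wrist_force': array([-0.33796845,  0.48670384, -0.02899137]), 'torque': array([ 0.01209683,  0.0102514 , -0.01340139]), 'finger_force': 0.0, 'width': 0.9975074356123953}
scene {'fx': 531.619468706246, 'fy': 531.619468706246, 'cx': 322.68437834885475, 'cy': 238.05305837879138, 'k1': 0.016328897758044778, 'R': array([[ 0.89162934,  0.45252407, -0.01480145],
       [ 0.2847508 , -0.58587478, -0.7587277 ],
       [-0.35201435,  0.67228915, -0.65123974]]), 't': array([-0.51063609, -0.00564876,  1.2369411 ])}
top {'fx': 489.48792562537756, 'fy': 489.48792562537756, 'cx': 315.14419926046685, 'cy': 238.0507913248368, 'k1': -0.07212839339295969, 'R': array([[ 0.00673059, -0.9999728 ,  0.00301735],
       [-0.98033919, -0.00719344, -0.19718853],
       [ 0.19720487, -0.00163084, -0.98036094]]), 't': array([0.09374479, 0.5628969 , 1.24084227])}
```

View pics/scene0.png

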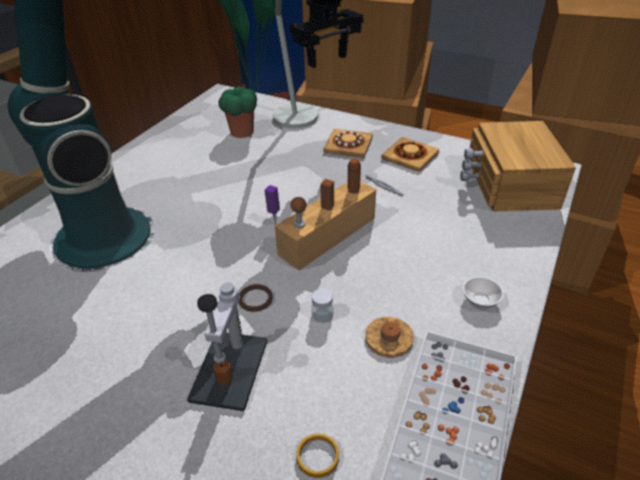

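View pics/top0.png

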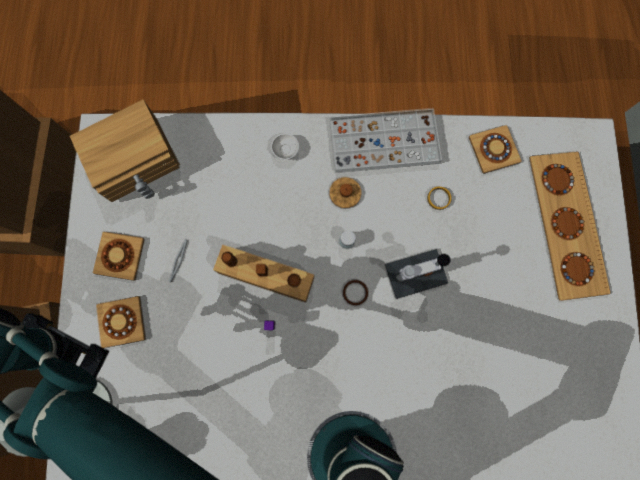

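The scene view shows the gauge knob at about (207,303), the bead under it at (222,371), and the handles: ball (298,205), short (327,195) and long (354,177). In the top view they are at knob (444,260), long (230,258), short (262,269) and ball (293,280). I'll zoom in for exact pixels.

```bash
cat > h.py <<'E'
import numpy as np,cv2,pickle
def ray(c,p,T=None):
    """world ray (origin, dir); T: 4x4 world<-cam for wrist"""
    K=np.array([[c["fx"],0,c["cx"]],[0,c["fy"],c["cy"]],[0,0,1]])
    # k1 model same as OpenCV's
    u=cv2.undistortPoints(np.array([[p]],float),K,np.array([c["k1"],0,0,0,0.]))[0,0]
    d=np.array([u[0],u[1],1.])
    if T is None: R=c["R"].T;o=-R@c["t"]
    else: R=T[:3,:3];o=T[:3,3]
    return o,R@d/np.linalg.norm(d)
def plane(r,z): o,d=r;return o+d*(z-o[2])/d[2]
def tri(*rs):
    A=0;b=0
    for o,d in rs:
        P=np.eye(3)-np.outer(d,d);A=A+P;b=b+P@o
    x=np.linalg.solve(A,b)
    return x,[np.linalg.norm((np.eye(3)-np.outer(d,d))@(x-o)) for o,d in rs]
E
python3 - <<'E'
import pickle,cv2,numpy as np
d=pickle.load(open("c0.pkl","rb"))
S,T=d["scene"]["img"],d["top"]["img"]
def cr(im,x,y,w,h,f): return cv2.resize(im[y:y+h,x:x+w],None,fx=f,fy=f,interpolation=cv2.INTER_CUBIC)
out=np.zeros((600,800,3),np.uint8)
out[:300,:400]=cr(S,260,150,133,100,3.0)[:300,:400] if 0 else cv2.resize(S[155:275,250:410],(400,300),interpolation=2)
out[:300,400:]=cv2.resize(S[280:400,170:330],(400,300),interpolation=2)
out[300:,:400]=cv2.resize(T[230:320,205:325],(400,300),interpolation=2)
out[300:,400:]=cv2.resize(T[230:320,370:490],(400,300),interpolation=2)
cv2.imwrite("pics/comp.png",out)
E
```

```text
(no output)
```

View pics/comp.png

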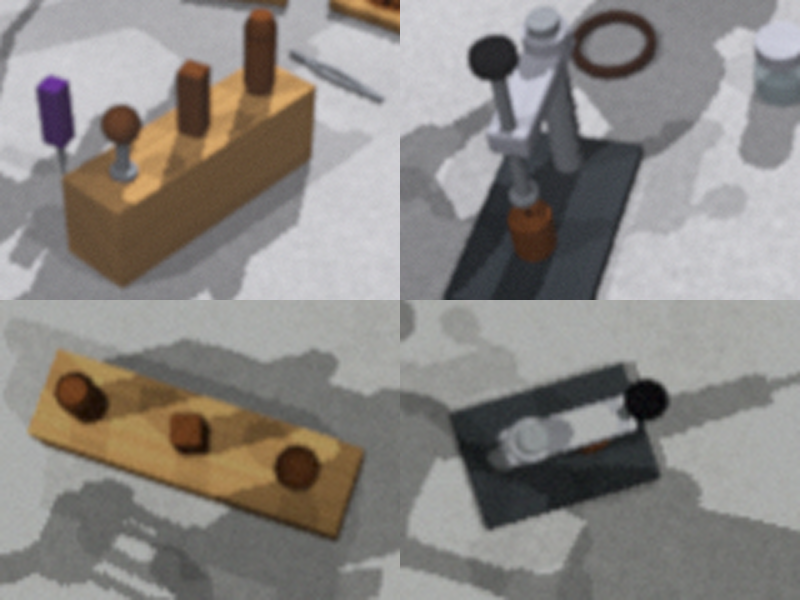

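The crops show a tall-looking bead (brown, about (532,232)) under the foot. The knob's top centre is at comp (494,54) and (645,399), the long handle's top at (261,14) and (72,388), and the short handle's top at (194,68) and (187,430).

```bash
python3 - <<'E'
from h import *
np.set_printoptions(precision=4,suppress=True)
d=pickle.load(open("c0.pkl","rb"));S,T=d["scene"],d["top"]
s=lambda x,y,ox,oy:(ox+x/2.5-.3,oy+y/2.5-.3)
t=lambda x,y,ox,oy:(ox+x/(10/3)-.35,oy+y/(10/3)-.35)
for n,a,b,z in [("knob",s(94,53,170,280),t(245,99,370,230),.21),("long",s(261,14,250,155),t(72,88,205,230),.165),("short",s(194,68,250,155),t(187,130,205,230),.151),("ball",s(121,125,250,155),t(297,168,205,230),.137),("coltop",s(144,17,170,280),t(130,137,370,230),.162)]:
    ra,rb=ray(S,a),ray(T,b);x,e=tri(ra,rb);print(n,x,np.round(e,4),"planes",plane(ra,z)[:2],plane(rb,z)[:2])
for n,(x,y) in dict(c1=(60,50),c2=(363,148),c3=(30,133),c4=(337,232)).items(): print(n,plane(ray(T,t(x,y,205,230)),.085))
from scipy.spatial.transform import Rotation as R
from workcell import robot
q=robot.state();print(R.from_quat(q["tool_rot"]).as_matrix(),robot.camera("wrist")["T_tool_cam"])
E
```

```text
knob [ 0.4838 -0.2008  0.205 ] [0.0001 0.0001] planes [ 0.4874 -0.2042] [ 0.483  -0.1995]
long [0.4947 0.312  0.1622] [0.0003 0.0003] planes [0.4962 0.3077] [0.4945 0.3117]
short [0.468  0.2302 0.1475] [0.0012 0.0012] planes [0.4712 0.2266] [0.4665 0.2291]
ball [0.4417 0.1497 0.1332] [0.0004 0.0004] planes [0.4446 0.1456] [0.441  0.1493]
coltop [ 0.4627 -0.1281  0.159 ] [0.0001 0.0001] planes [ 0.4646 -0.1305] [ 0.4623 -0.1275]
c1 [0.5372 0.3369 0.085 ]
c2 [0.4626 0.1012 0.085 ]
c3 [0.4721 0.3573 0.085 ]
c4 [0.3984 0.1204 0.085 ]
[[-0.9115  0.4112 -0.0009]
 [ 0.4112  0.9115 -0.0018]
 [ 0.0001 -0.002  -1.    ]] [[-0.001  -0.9597 -0.2812  0.0716]
 [ 1.     -0.0009 -0.0004 -0.0009]
 [ 0.0001 -0.2812  0.9597  0.0202]
 [ 0.      0.      0.      1.    ]]
```

Emit:
apply_moves(commands=[[-17.44,-21.97,0,0,0,10.47,-1],[-17.44,-21.97,0,0,0,10.47,-1],[-17.44,-21.97,0,0,0,10.47,-1],[-17.44,-21.97,0,0,0,10.47,-1],[-17.44,-21.97,0,0,0,10.47,-1],[-17.44,-21.97,0,0,0,10.47,-1],[-17.44,-21.97,0,0,0,10.47,-1],[-17.44,-21.97,0,0,0,10.47,-1],[-17.44,-21.97,0,0,0,10.47,-1],[-17.44,-21.97,0,0,0,10.47,-1]])

```text
clock: 1.15
tool_pos: [0.3996, 0.1286, 0.4047]
tool_rot: [0.811, 0.586, 0.0, 0.0]
wrist_force: [0.6, -0.1, -0.7]
width: 0.115
finger_force: 0.0
```

Emit:
apply_moves(commands=[[-9.6,6.12,0,0,0,0,-1],[-9.6,6.12,0,0,0,0,-1],[-9.6,6.12,0,0,0,0,-1],[-9.6,6.12,0,0,0,0,-1],[-9.6,6.12,0,0,0,0,-1],[-9.6,6.12,0,0,0,0,-1],[-9.6,6.12,0,0,0,0,-1],[-9.6,6.12,0,0,0,0,-1],[-9.6,6.12,0,0,0,0,-1]])

```text
clock: 2.05
tool_pos: [0.4851, -0.2009, 0.4041]
tool_rot: [0.81, 0.587, -0.0, -0.001]
wrist_force: [-0.9, 0.1, -1.1]
width: 0.004
finger_force: 0.0
```

```bash
python3 - <<'E'
from h import *
from workcell import robot
from scipy.spatial.transform import Rotation as R
s=robot.state();c=robot.camera("wrist");pickle.dump((s,c),open("w1.pkl","wb"));print(s["tool_pos"],s["tool_rot"],s["joint_positions"],s["wrist_force"])
cv2.imwrite("pics/w1.png",c["img"])
sc=robot.camera("scene")["img"];cv2.imwrite("pics/s1.png",cv2.resize(sc[180:420,120:400],(800,600*24*80//(28*60)//1)[:2] if 0 else (700,600)))
E
```

```text
[ 0.48505905 -0.20092998  0.40406322] [ 8.09901989e-01  5.86564586e-01 -2.23378092e-04 -8.38970052e-04] [-4.40302980e-01 -2.00655589e-02  1.92191281e+00  4.42368695e-04
  1.24143062e+00 -1.23271694e-01] [-0.87609104  0.07670468 -1.07279439]
```

View pics/w1.png

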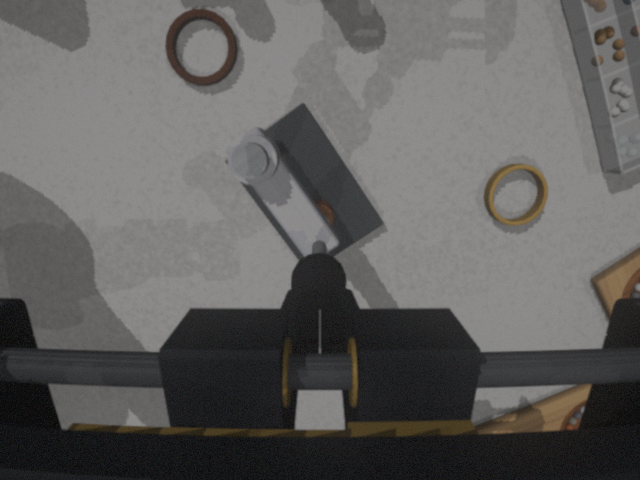

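View pics/s1.png

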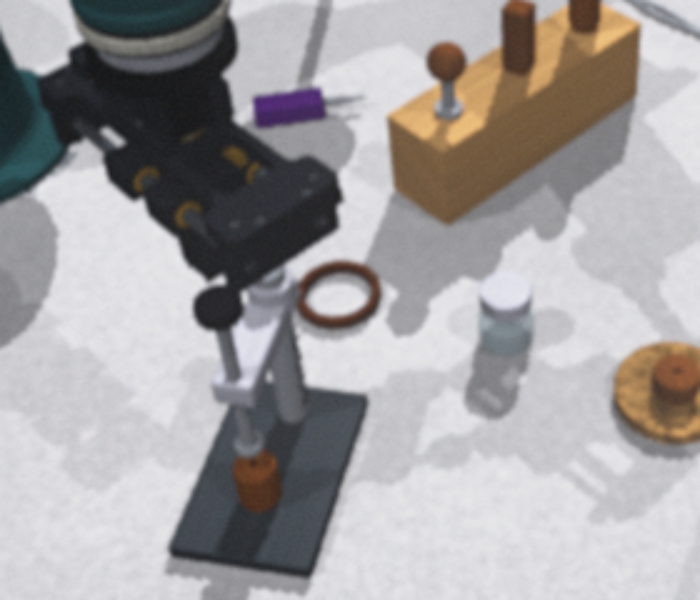

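The wrist view shows the knob's top at (319,278), lined up with the gap between the closed fingers. The scene view shows the fingertips just above the knob at (218,307). I'll check the knob position against the wrist ray.

```bash
cat >> h.py <<'E'
from scipy.spatial.transform import Rotation as Ro
def wT(s,c):
    T=np.eye(4);T[:3,:3]=Ro.from_quat(s["tool_rot"]).as_matrix();T[:3,3]=s["tool_pos"];return T@c["T_tool_cam"]
E
python3 - <<'E'
from h import *
s,c=pickle.load(open("w1.pkl","rb"));T=wT(s,c)
im=c["img"][230:330,270:370]
print(plane(ray(c,(319,278),T),.21))
# expected pixel of point on tool axis 166+28mm
p=np.linalg.inv(c["T_tool_cam"])@[0,0,.194,1];print(p[:2]/p[2]*c["fx"]+[c["cx"],c["cy"]])
p=np.linalg.inv(c["T_tool_cam"])@[0,0,.166,1];print(p[:2]/p[2]*c["fx"]+[c["cx"],c["cy"]])
E
```

```text
[ 0.48569496 -0.19922238  0.21      ]
[318.26702225 281.09221736]
[318.07740351 304.92925483]
```

Emit:
apply_moves(commands=[[0.03,0,0.5,0,0,0,-1],[0.03,0,0.8,0,0,0,-1],[0.03,0,0.95,0,0,0,-1],[0.03,0,1.05,0,0,0,-1],[0.03,0,1.15,0,0,0,-1],[0.03,0,1.25,0,0,0,-1],[0.03,0,1.35,0,0,0,-1],[0.03,0,1.45,0,0,0,-1],[0.03,0,1.5,0,0,0,-1],[0.03,0,1.5,0,0,0,-1]])

```text
clock: 3.15
tool_pos: [0.4857, -0.1994, 0.3596]
tool_rot: [0.809, 0.587, 0.0, 0.0]
wrist_force: [0.7, 3.2, 1.7]
width: 0.007
finger_force: 1.4
```

Emit:
apply_moves(commands=[[0,0,0.05,0,0,0,-1],[0,0,0.1,0,0,0,-1],[0,0,0.15,0,0,0,-1],[0,0,0.2,0,0,0,-1],[0,0,0.22,0,0,0,-1],[0,0,0.22,0,0,0,-1]])

```text
clock: 3.75
tool_pos: [0.4857, -0.1994, 0.3563]
tool_rot: [0.809, 0.587, 0.0, 0.001]
wrist_force: [-6.1, 5.7, 18.0]
width: 0.006
finger_force: 9.3
```

The travel stopped hard at about 0.0197 with the force up to 18 N, so this is the tall bead. I'll hold it there, then release.

Emit:
apply_moves(commands=[[0,0,0,0,0,0,-1],[0,0,0,0,0,0,-1],[0,0,0,0,0,0,-1],[0,0,0,0,0,0,-1],[0,0,0,0,0,0,-1],[0,0,0,0,0,0,-1],[0,0,0,0,0,0,-1],[0,0,0,0,0,0,-1],[0,0,0,0,0,0,-1],[0,0,0,0,0,0,-1]])

```text
clock: 4.75
tool_pos: [0.4857, -0.1994, 0.3563]
tool_rot: [0.809, 0.588, 0.0, 0.001]
wrist_force: [-6.1, 4.6, 18.7]
width: 0.006
finger_force: 9.2
```

Emit:
apply_moves(commands=[[0,0,-0.2,0,0,0,-1],[0,0,-0.5,0,0,0,-1],[0,0,-0.8,0,0,0,-1],[0,0,-1.2,0,0,0,-1],[0,0,-2,0,0,0,-1],[0,0,-3,0,0,0,-1],[0,0,-3,0,0,0,-1]])

```text
clock: 5.45
tool_pos: [0.4866, -0.2001, 0.448]
tool_rot: [0.809, 0.587, 0.002, 0.004]
wrist_force: [1.8, -1.2, 1.1]
width: 0.004
finger_force: 0.0
```

```bash
python3 - <<'E'
from h import *
from workcell import robot
c=robot.camera("scene");o=pickle.load(open("c0.pkl","rb"))["scene"]["img"]
cv2.imwrite("pics/s2.png",np.hstack([cv2.resize(a[280:410,170:270],(400,520)) for a in (o,c["img"])]))
E
```

```text
(no output)
```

View pics/s2.png

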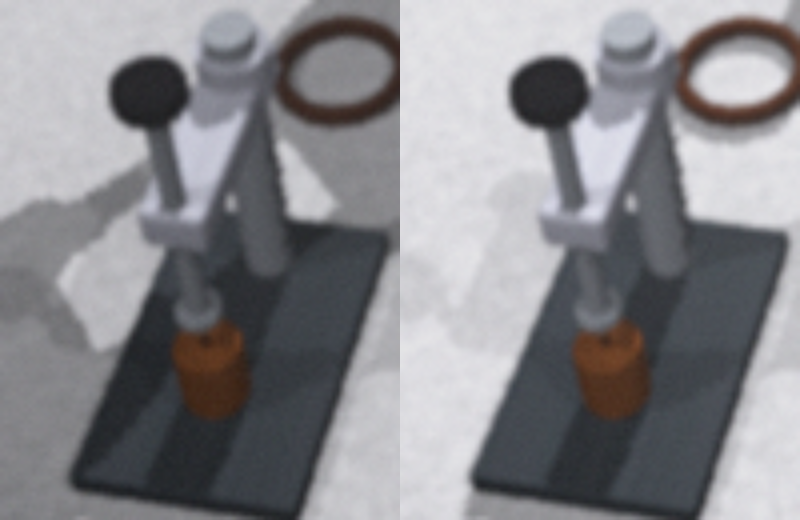

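The foot sprang back, and the bead (611,370) is where it was. Next I'll go above the long reamer with the gripper open.

Emit:
apply_moves(commands=[[16.3,-5,0,0,0,0,0.3],[16.3,-5,0,0,0,0,0.3],[16.3,-5,0,0,0,0,0.3],[16.3,-5,0,0,0,0,0.3],[16.3,-5,0,0,0,0,0.3],[16.3,-5,0,0,0,0,0.3],[16.3,-5,0,0,0,0,0.3],[16.3,-5,0,0,0,0,0.3],[16.3,-5,0,0,0,0,0.3],[16.3,-5,0,0,0,0,0.3]])

```text
clock: 6.5
tool_pos: [0.4935, 0.3023, 0.4413]
tool_rot: [0.809, 0.588, -0.001, 0.0]
wrist_force: [-0.0, -0.9, 1.0]
width: 0.65
finger_force: 0.0
```

Emit:
apply_moves(commands=[[0.4,-0.12,1.0,0,0,0,0.3],[0.4,-0.12,1.0,0,0,0,0.3],[0.4,-0.12,1.0,0,0,0,0.3],[0.4,-0.12,1.0,0,0,0,0.3]])

```text
clock: 6.9
tool_pos: [0.4947, 0.312, 0.4134]
tool_rot: [0.81, 0.587, -0.0, 0.0]
wrist_force: [-0.7, 0.7, 0.4]
width: 0.647
finger_force: 0.0
```

```bash
python3 - <<'E'
from h import *
from workcell import robot
s=robot.state();c=robot.camera("wrist");pickle.dump((s,c),open("w2.pkl","wb"));print(s["clock"],s["tool_pos"],s["tool_rot"],s["joint_positions"],s["width"])
p=np.linalg.inv(wT(s,c))@[.495,.312,.165,1];print(p[:2]/p[2]*c["fx"]+[c["cx"],c["cy"]])
cv2.imwrite("pics/w2.png",c["img"])
E
```

```text
6.9 [0.49471349 0.31204797 0.41336484] [ 8.09544397e-01  5.87058588e-01 -1.73961832e-04  2.32827764e-04] [ 5.20299597e-01  8.93130986e-02  1.79160018e+00 -5.25190357e-04
  1.26097556e+00  8.36414828e-01] 0.6474341735571987
[318.88031139 249.85768591]
```

View pics/w2.png

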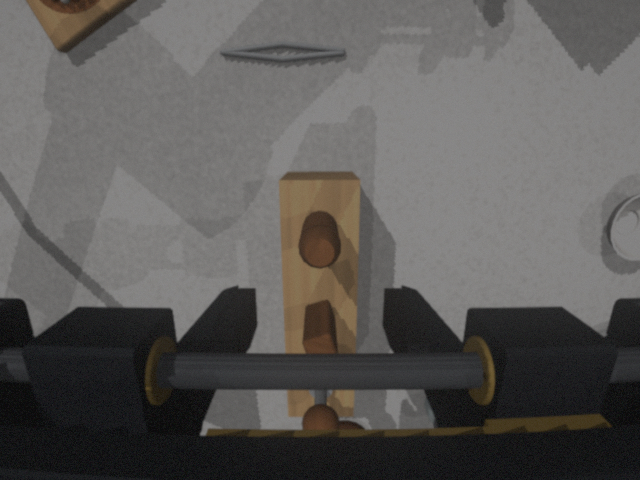

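The long handle's top is at (320,248), against a predicted (319,250), so it is centred between the fingers. I'll descend and grip.

Emit:
apply_moves(commands=[[0,0,1.5,0,0,0,0.3],[0,0,3,0,0,0,0.3],[0,0,4,0,0,0,0.3],[0,0,4.5,0,0,0,0.3],[0,0,4.5,0,0,0,0.3],[0,0,4.5,0,0,0,-1],[0,0,4.5,0,0,0,-1],[0,0,4.5,0,0,0,-1],[0,0,4.5,0,0,0,-1],[0,0,4.5,0,0,0,-1]])

```text
clock: 7.95
tool_pos: [0.4951, 0.3136, 0.2799]
tool_rot: [0.809, 0.588, 0.001, 0.0]
wrist_force: [-0.3, -0.2, 6.2]
width: 0.33
finger_force: 29.9
```

Emit:
apply_moves(commands=[[0,0,0,0,0,0,-1],[0,0,0,0,0,0,-1],[0,0,0,0,0,0,-1]])

```text
clock: 8.25
tool_pos: [0.4951, 0.3136, 0.2799]
tool_rot: [0.809, 0.588, 0.001, 0.0]
wrist_force: [-0.9, -0.4, 5.0]
width: 0.33
finger_force: 29.9
```

Emit:
apply_moves(commands=[[0,0,-0.3,0,0,0,-1],[0,0,-1,0,0,0,-1],[0,0,-2,0,0,0,-1],[0,0,-3,0,0,0,-1],[0,0,-4.5,0,0,0,-1],[0,0,-6,0,0,0,-1],[0,0,-7.5,0,0,0,-1],[0,0,-9,0,0,0,-1],[0,0,-10,0,0,0,-1],[0,0,-10,0,0,0,-1]])

```text
clock: 9.25
tool_pos: [0.4944, 0.3131, 0.5848]
tool_rot: [0.809, 0.588, 0.005, 0.001]
wrist_force: [-0.0, -0.2, -0.8]
width: 0.331
finger_force: 30.0
```

```bash
python3 - <<'E'
from h import *
from workcell import robot
s=robot.state();print(s["tool_pos"],s["joint_positions"],s["width"])
# fit planar arm: wrist centre r,z from known poses; r=a0+L1 sin q2+L2 sin(q2+q3)+ d5*sin(sum), z=h+...cos
q=s["joint_positions"]
P=[(np.array([.2774,.6150,.4034]),.26475,1.60533,1.2737),(np.array([.48506,-.20093,.40406]),-.02007,1.92191,1.24143),(np.array([.49471,.31205,.41336]),.08931,1.7916,1.26098),(s["tool_pos"],q[1],q[2],q[4])]
A=[];b=[]
for p,a,e,w in P:
    A.append([1,0,np.sin(a),np.sin(a+e)]);b.append(np.hypot(p[0],p[1]))
    A.append([0,1,np.cos(a),np.cos(a+e)]);b.append(p[2])
x,r,k,sv=np.linalg.lstsq(np.array(A),np.array(b),rcond=None);print("a0,h-d5,L1,L2",x,r,sv)
E
```

```text
[0.49442118 0.31311392 0.5847952 ] [ 5.21985309e-01  3.26518242e-02  1.54356170e+00 -1.46550174e-05
  1.55505048e+00  8.36799248e-01] 0.3308613293395847
a0,h-d5,L1,L2 [-2.81821598e-04  8.02772657e-02  5.08123802e-01  5.67345536e-01] [3.88023512e-06] [2.92289864 2.71986187 0.19082988 0.15032932]
```

Emit:
apply_moves(commands=[[0.2,0.2,-1,-0.3,0.33,0,-1],[0.4,0.4,-2,-0.6,0.66,0,-1],[0.6,0.6,-3,-1.0,1.1,0,-1],[0.9,0.8,-4,-1.4,1.55,0,-1],[1.2,1.0,-5,-1.8,2.0,0,-1],[1.4,1.3,-6,-2.2,2.44,0,-1],[1.6,1.5,-7,-2.6,2.88,0,-1],[1.9,1.7,-8,-3.0,3.33,0,-1],[2.1,1.9,-9,-3.4,3.77,0,-1],[2.1,1.9,-9,-3.77,4.18,0,-1]])

```text
clock: 10.25
tool_pos: [0.5686, 0.3555, 0.8512]
tool_rot: [0.746, 0.542, 0.384, 0.041]
wrist_force: [0.3, 0.2, -0.5]
width: 0.334
finger_force: 30.0
```

Emit:
apply_moves(commands=[[0,0,0,-0.4,0.44,0,-1],[0,0,0,-0.8,0.89,0,-1],[0,0,0,-1.2,1.33,0,-1],[0,0,0,-1.6,1.77,0,-1],[0,0,0,-2.0,2.22,0,-1],[0,0,0,-2.4,2.66,0,-1],[0,0,0,-2.8,3.1,0,-1],[0,0,0,-3.2,3.55,0,-1],[0,0,0,-3.6,3.99,0,-1],[0,0,0,-3.77,4.18,0,-1]])

```text
clock: 11.25
tool_pos: [0.5689, 0.3558, 0.8438]
tool_rot: [0.573, 0.416, 0.702, 0.075]
wrist_force: [-0.1, 0.6, -1.0]
width: 0.33
finger_force: 30.0
```

Emit:
apply_moves(commands=[[0,0,0,0,0,0,-1],[0,0,0,0,0,0,-1],[0,0,0,0,0,0,-1],[0,0,0,0,0,0,-1]])

```text
clock: 11.65
tool_pos: [0.5682, 0.3554, 0.8482]
tool_rot: [0.572, 0.415, 0.703, 0.075]
wrist_force: [-0.2, -0.6, -0.5]
width: 0.33
finger_force: 30.0
```

```bash
python3 - <<'E'
from h import *
from workcell import robot
s=robot.state();print(s["clock"],s["tool_pos"],s["joint_positions"],np.abs(s["qd"]).max(),s["width"],s["finger_force"],Ro.from_quat(s["tool_rot"]).as_matrix()[:,2])
a=robot.camera("wrist")["img"];b=robot.camera("scene")["img"];t=robot.camera("top")["img"]
cv2.imwrite("pics/fin.png",np.vstack([np.hstack([cv2.resize(a,(400,300)),cv2.resize(b,(400,300))]),np.hstack([cv2.resize(t,(400,300)),cv2.resize(b[0:200,200:467],(400,300))])]))
E
```

```text
11.65 [0.56823893 0.35536876 0.84817864] [ 0.52160032 -0.12495574  1.53678055  0.00281807  0.15827252  0.83415308] 0.004589586395713743 0.3299318845071612 29.985475395187677 [8.66801289e-01 4.98653221e-01 6.99611198e-04]
```

View pics/fin.png

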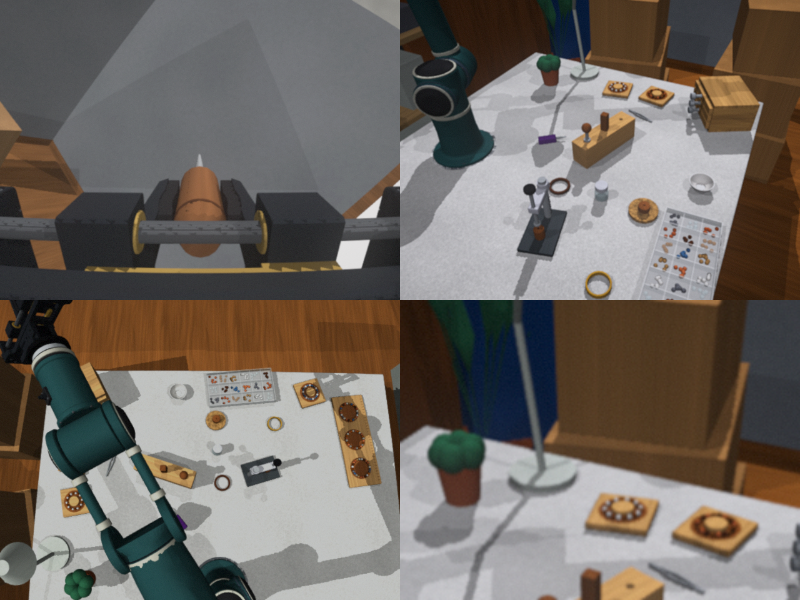

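The wrist view shows the long reamer centred in the grip, its blade tip at (199,160) pointing straight ahead along the level tool axis. The gauge, both beads and the other tools stand where they were. I'll hand it in.

```bash
python3 -c "
from workcell import robot
print(robot.job_done())"
```

```text
the job is handed in; nothing more can be done
None
```

The gauge stopped at about 0.020 m of travel, which means the tall 36 mm bead, so I drew the long reamer and handed in with it held level and still at about 0.85 m; the only other thing that moved was the purple look-alike, which toppled early on with no contact seen.

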